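# Stack the vial cartons and hold the spring clip open around the batch card

### The job

Finish making up the batch on the steel tray: stack the two closed vial cartons from the bench squarely, edge to edge, on the carton already standing in the tray, one on top of the other. Then pick up the black spring clip, squeeze its handles so that the jaws gape wide, and bring the open jaws around the free upright edge of the batch card, near the middle of its height, with the jaw tips about 2 cm past the edge and clear of the card on both faces, so that I can slip the docket in. Finish while still holding the clip gaping there, and leave the carton in the tray and the glassware (flask, beaker, vial) where they are.

Things in the scene. Friction and masses are not known exactly. Their poses are not given: they have to be found in the camera images.
- carton_base: Closed vial carton (kraft base, white lift-off lid over its upper half), 96 (its x) x 62 (its y) x 40 mm high, about 260 g, loose, standing in the steel tray with its long side roughly along the tray's x; the first of the column. Origin: centre of its underside (3 mm above the bench), z up. Sides plumb, top flat.
- carton_1: Closed vial carton of the same shape, 96 (x) x 62 (y) x 40 mm, about 200 g, loose on the bench. Origin: centre of its underside, z up. Identical with carton_2; either may go on first.
- carton_2: As carton_1.
- tray: Shallow stainless tray, fixed to the bench, 170 (its x) x 310 (its y) mm, rim 14 mm high, floor 3 mm. Origin: centre of its underside. The carton stands on its +y half; an aluminium foot (26 x 62 mm, top 21 mm above the bench) on its -y half carries the batch card upright.
- card: Batch card: stiff white board, 3 mm thick (its x), 100 wide, 140 high, fixed upright on the tray, top 148 mm above the bench. Origin: half way up its free upright edge (78 mm above the bench), mid thickness. This edge is at the tray's -y end and overhangs the foot by 38 mm. x is square to the card, y runs from the free edge into the card, z up.
- clip: Black hand spring clip, 103 mm long, 25 mm thick, 55 g, lying on its side on the bench, pivot upright. Origin: on the pivot axis at the underside; x points from pivot to jaws (tips 48 mm ahead), z up. At rest the jaws are shut and the handles spread like a V to 55 mm behind the pivot, 61 mm wide outside there. This frame belongs to the half on its +y side; the -y half mirrors it.
- clip_arm (a joint): Opening angle of the clip's halves: 0 shut, 0.68 at the stop; jaw gap about 46 mm x angle; each half turns half of it about the middle plane (+y half anticlockwise from above). Opened by squeezing the handles together along y: 5 N a side to begin, 12 N at the stop, where they are parallel and 21 mm wide outside. Springs shut when let go.
- jaw_a (a point): Tip of the rubber jaw pad on the clip's +y half, on its inner face, mid thickness: 46 mm ahead of the pivot and 12.5 mm above the clip's underside.
- jaw_b (a point): The same on the clip's -y half; when shut the two points meet. The middle of the mouth is half way between them. The handles are best pinched about 44 mm behind the pivot (54 mm wide outside when shut). Squeezed to the stop the clip sits firm; held lightly its jaws droop.
- flask: Conical glass flask, bystander, 76 mm wide, 108 mm high. Origin: centre of its underside.
- beaker: Glass beaker, bystander, 68 mm wide, 85 mm high. Origin: centre of its underside.
- vial: Amber vial with white cap, bystander, 27 mm wide, 56 mm high. Origin: centre of its underside.
Things that resemble listed ones, but are neither listed nor needed, are in the scene too. What is shaped like the carton_2 but pink is not meant. Leave any orange look-alike of the carton_base alone.

How it is judged:
By the outcome, as a careful person would: the job done as asked, in the order asked, and still so for the second after the job is handed in, while the arm keeps its last pose, push and grip.
It also fails if it takes over 72 s, if anything falls off the work surface, if the arm or the gripper's body presses on something with over 40 N, if the wrist force passes 120 N, or if a joint passes its speed limit or range.

### The arm

A 7-joint arm with a two-finger parallel gripper is mounted at the origin on the work surface. World frame = base frame: x ahead of the robot, y to its left, z up, the work surface at z = 0. Lengths are in m, angles in rad, forces in N, time in s.
With the tool pointing down it reaches from about 0.425 to 0.875 m from the base axis. Payload 4.7 kg.
Tool frame: the origin (TCP) lies on the centre line of the jaws, within the pads' length; the fingertips stand 14 mm ahead of it and the grasp point (between the pads) lies 5 mm behind it; z points along the fingers, x is the direction in which the jaws open and shut, and the axes are right-handed (so a half turn about z gives the same grasp; the last joint's range is limited). The gripper opens to 87 mm and grips with 3 to 60 N. Pads are 19 mm wide; open, the fingers measure 117 mm over their backs; the gripper's body (75 mm by 190 mm) begins 51 mm behind the grasp point.
Start: joints at [0.014, 0.321, -0.07, 1.45, 0.023, 1.371, -0.057], TCP at [0.65, -0, 0.237] pointing down, gripper open.
Joint ranges: [-2.86, 2.86], [-0.3, 2.09], [-1.38, 1.24], [0.06, 2.45], [-1.56, 4.7], [0.09, 2.05], [-2.69, 2.69]. Speed limits (rad/s): [2.57, 2.57, 3.14, 3.14, 3.14, 3.14, 3.14].

### API

Orientations are given as a rotation vector (axis times angle).
In Python, from bench import ctrl gives the robot as it stands.
- The arm moves only by the tool drive_tool, never from a script. Its argument "rows" is a list that holds one entry, the list of rows, each a list of 5 numbers: the shift along the tool's x, y, z scaled (see below), then the turn about the tool's z scaled (see below), then the closure in counts, from 0 (fully open) to 255 (shut). In form: [[[dx, dy, dz, spin, jaw], ...]]. A call has 1 to 20 rows; each row is the pose to reach, as a shift and turn from the pose commanded when the call began, along the tool's axes at that moment, turning the shorter way round; what a row does not reach only later rows make up. The controller multiplies each number of a shift by 300 mm and each number of a turn by pi rad. A row lasts 1/8 s, in which the tool goes at most 62.5 mm and 10.7 degrees, less where a joint would pass 70% of its speed; a pose out of reach is approached as far as the arm can. A call with a number of a shift or a turn outside -1 to 1 is refused whole. A call with a gripper value outside its range is refused whole. The fingers move at their own pace and stop on an object; "grip_force" is the grip in N (left out, the last holds). Time passes only in rows, so rows that repeat a pose let the fingers close. It gives the time, the measured TCP pose, the force and the opening at its end, in the units of the state.
- ctrl.get_state(): the state, without advancing time (a new reading comes with each control period).
- ctrl.get_image(name): name is "scene" or "side" or "wrist"; returns a dict with "img" (420x560x3 uint8, blue, green, red), "camera_matrix" (3x3 intrinsics, pixels), "k1" (the pictures are not rectified: a ray, as slopes to the right and down, at radius r is drawn at 1 + k1 r^2 times it, then the intrinsics apply), "R" (3x3) and "t" (3): a world point X has camera coordinates R X + t. Camera axes: x right, y down, z forward; pixel columns grow to the right and rows downward; lengths in m; the calibration is good to about 2 mm. A picture is of the moment at which its call begins. There is no depth.
- ctrl.close_job(): hands the job in, once; it reports no verdict.
The state is a dict: "time": time; "joint_positions": joint angles; "qd": joint speeds; "joint_torque": joint torques, N m; "position": TCP position; "tool_rot": TCP orientation; "ft_force": force on the tool from outside, world axes, zero at the start; "torque": the same for the moment, N m; "grip_width": opening from 0.0 (shut) to 1.0 (fully open).
Only numpy, scipy, OpenCV 4.12 (cv2) and the standard library are available. Lean on these libraries where they do the work, as an engineer would, in place of code of your own. Each camera call takes 0.05 s, during which the arm holds its last target.

## Working session

There is one attempt and no reset: what is moved stays moved. The work goes in short steps, Python scripts to look and compute and a tool call to move; the robot and the scene stay as the last step left them, time stands still between calls to the robot, and variables do not carry over. Pictures are saved under pics/ and viewed, and the job is handed in when it is done.

Besides the shell and the picture viewer there is one more tool, called after "Request:" by a JSON object that holds its "method" and its "body", one argument or row to a line. drive_tool: Moves the arm, as the interface text tells. Its arguments: {"type":"object","properties":{"rows":{"type":"array"},"grip_force":{"type":"number"}},"required":["rows"]}

```bash
ls; mkdir -p pics
cat > h.py <<'E'
import numpy as np,cv2,json,pickle
from bench import ctrl
def snap(n,f):
    d=ctrl.get_image(n); cv2.imwrite(f'pics/{f}.png',d['img']); pickle.dump(d,open(f'pics/{f}.pkl','wb')); return d
E
python3 - <<'E'
from h import *
for n in ("scene","side","wrist"):
    d=snap(n,n+"0"); print(n,d['camera_matrix'].round(1).tolist(),d['k1'],d['R'].round(3).tolist(),d['t'].round(3).tolist())
print(ctrl.get_state())
E
```

```text
pics
scene [[416.7, 0.0, 281.5], [0.0, 416.7, 207.6], [0.0, 0.0, 1.0]] -0.09457225678969446 [[0.525, 0.851, 0.002], [0.566, -0.348, -0.748], [-0.636, 0.394, -0.664]] [-0.311, -0.244, 1.431]
side [[465.3, 0.0, 280.1], [0.0, 465.3, 211.5], [0.0, 0.0, 1.0]] 0.046262547272044194 [[-0.978, -0.21, -0.007], [-0.145, 0.698, -0.701], [0.152, -0.684, -0.713]] [0.544, 0.133, 1.377]
wrist [[360.9, 0.0, 279.8], [0.0, 360.9, 212.4], [0.0, 0.0, 1.0]] -0.008032012518593899 [[1.0, -0.001, -0.002], [-0.0, -0.968, 0.253], [-0.002, -0.253, -0.968]] [-0.648, -0.03, 0.39]
{'time': 0.15, 'joint_positions': array([ 0.01407611,  0.32164125, -0.07010445,  1.45138008,  0.02261309,
        1.37080435, -0.05687477]), 'qd': array([-0.00135963, -0.00319707, -0.00185842, -0.00359103, -0.00010128,
       -0.00090705, -0.00034449]), 'joint_torque': array([ 2.16972071e-04, -4.91794288e+01, -4.04079035e-01, -3.12878716e+01,
       -6.39387709e-02,  4.04033612e-02,  9.90178205e-05]), 'position': array([ 6.49606686e-01, -2.19445167e-05,  2.35727739e-01]), 'tool_rot': array([ 3.14149917e+00,  1.48383550e-04, -2.26682344e-03]), 'ft_force': array([-0.07083424, -0.30121881, -0.68313407]), 'torque': array([ 0.05038709, -0.02221045, -0.02421557]), 'grip_width': 1.0037269625301202}
```

View pics/scene0.png

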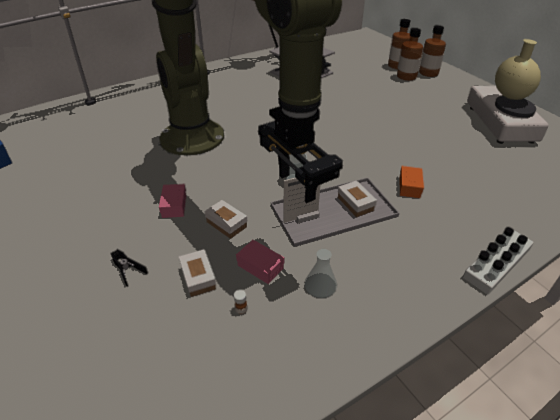

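View pics/side0.png

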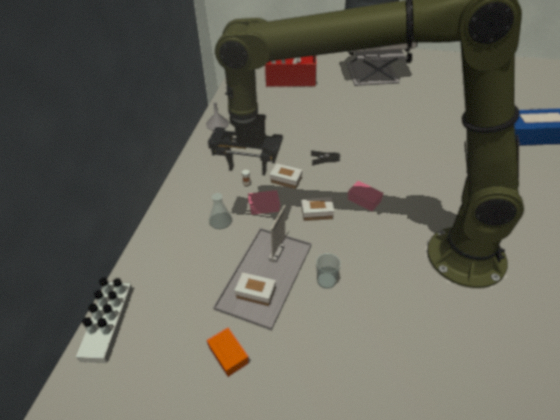

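View pics/wrist0.png

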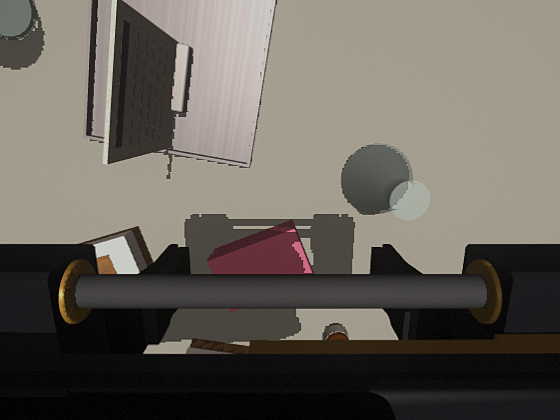

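```bash
cat >> h.py <<'E'
def proj(d,X):
    X=np.atleast_2d(X); c=X@d['R'].T+d['t']; s=c[:,:2]/c[:,2:]; r2=(s**2).sum(1,keepdims=True)
    s=s*(1+d['k1']*r2); K=d['camera_matrix']; return np.c_[s[:,0]*K[0,0]+K[0,2],s[:,1]*K[1,1]+K[1,2]]
def unproj(d,uv,z):
    uv=np.atleast_2d(np.array(uv,float)); K=d['camera_matrix']
    s0=np.c_[(uv[:,0]-K[0,2])/K[0,0],(uv[:,1]-K[1,2])/K[1,1]]; s=s0.copy()
    for _ in range(20): s=s0/(1+d['k1']*(s**2).sum(1,keepdims=True))
    r=np.c_[s,np.ones(len(s))]@d['R']; o=-d['R'].T@d['t']
    return o+r*((z-o[2])/r[:,2:])
def load(f): return pickle.load(open(f'pics/{f}.pkl','rb'))
def crop(f,x0,y0,x1,y1,k,out,draw=None):
    d=load(f); im=cv2.resize(d['img'][y0:y1,x0:x1],None,fx=k,fy=k,interpolation=cv2.INTER_CUBIC)
    if draw is not None:
        for P in draw:
            p=((proj(d,P)-[x0,y0]+.5)*k).astype(int)
            cv2.polylines(im,[p.reshape(-1,1,2)],len(P)>2,(0,255,0),1)
    cv2.imwrite(f'pics/{out}.png',im)
def box(x,y,yaw,z0,lx=.096,ly=.062,h=.040):
    c,s=np.cos(yaw),np.sin(yaw); B=np.array([[a*lx/2,b*ly/2] for a,b in((1,1),(-1,1),(-1,-1),(1,-1))])@np.array([[c,s],[-s,c]])+[x,y]
    return [np.c_[B,np.full(4,z0)],np.c_[B,np.full(4,z0+h)]]
E
python3 - <<'E'
from h import *
for f,p,z in(("scene0",[(226,214),(198,265),(357,194),(127,262)],[.04,.04,.043,.02]),("side0",[(286,174),(317,207),(255,287),(325,157)],[.04,.04,.043,.02])):
    d=load(f)
    for q,zz in zip(p,z): print(f,q,unproj(d,q,zz).round(3))
d=load('side0'); print(unproj(d,[(328,283),(219,222),(246,183),(262,232),(311,246),(272,325),(217,305)],0).round(3))
crop('scene0',90,170,410,320,2.5,'s1'); crop('side0',200,140,350,330,3,'s2')
E
```

```text
scene0 (226, 214) [[ 0.46  -0.088  0.04 ]]
scene0 (198, 265) [[ 0.583 -0.219  0.04 ]]
scene0 (357, 194) [[0.578 0.251 0.043]]
scene0 (127, 262) [[ 0.468 -0.357  0.02 ]]
side0 (286, 174) [[ 0.581 -0.213  0.04 ]]
side0 (317, 207) [[ 0.453 -0.077  0.04 ]]
side0 (255, 287) [[0.569 0.261 0.043]]
side0 (325, 157) [[ 0.467 -0.355  0.02 ]]
[[ 0.38   0.177  0.   ]
 [ 0.752  0.013  0.   ]
 [ 0.716 -0.184  0.   ]
 [ 0.608  0.027  0.   ]
 [ 0.449  0.052  0.   ]
 [ 0.505  0.339  0.   ]
 [ 0.665  0.31   0.   ]]
```

View pics/s1.png

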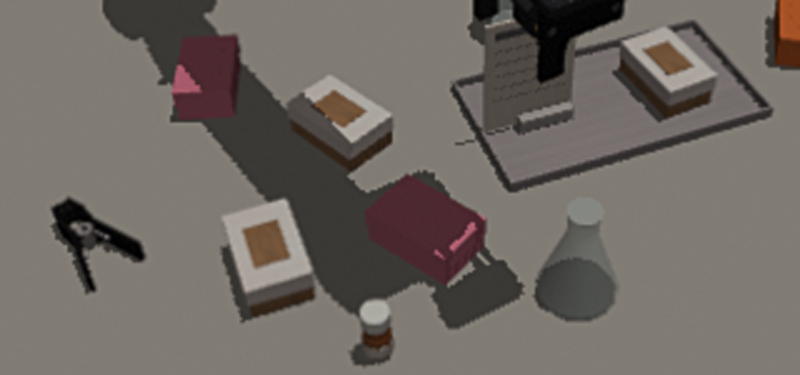

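View pics/s2.png

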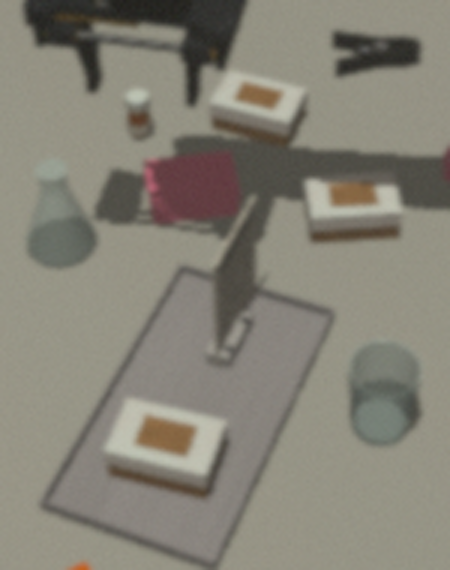

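Request:
{"method": "drive_tool", "body": {
  "rows": [
    [[-0.15, -0.28, 0, 0, 0], [-0.3, -0.56, 0, 0, 0], [-0.3, -0.56, 0, 0, 0], [-0.3, -0.56, 0, 0, 0], [-0.3, -0.56, 0, 0, 0], [-0.3, -0.56, 0, 0, 0]]
  ]
}}

```text
time: 0.9
position: [0.5608, 0.1659, 0.2363]
tool_rot: [3.141, -0.005, -0.0]
ft_force: [0.3, 0.6, 0.7]
grip_width: 0.996
```

Run:
```python
from h import *
s=ctrl.get_state(); print(s['time'],s['position'],s['qd'].round(3)); d=snap('wrist','w1'); snap('scene','sc1')
b=box(.573,.256,-.17,.003)
im=cv2.imread('pics/w1.png')
for P in b: cv2.polylines(im,[proj(d,P).astype(int).reshape(-1,1,2)],True,(0,255,0),1)
cv2.imwrite('pics/w1o.png',im)
crop('w1',0,0,560,420,1.4,'w1b')
```

```text
0.9 [0.56078994 0.16592304 0.23631927] [ 0.005  0.002  0.001 -0.002 -0.004 -0.    -0.002]
```

View pics/w1b.png

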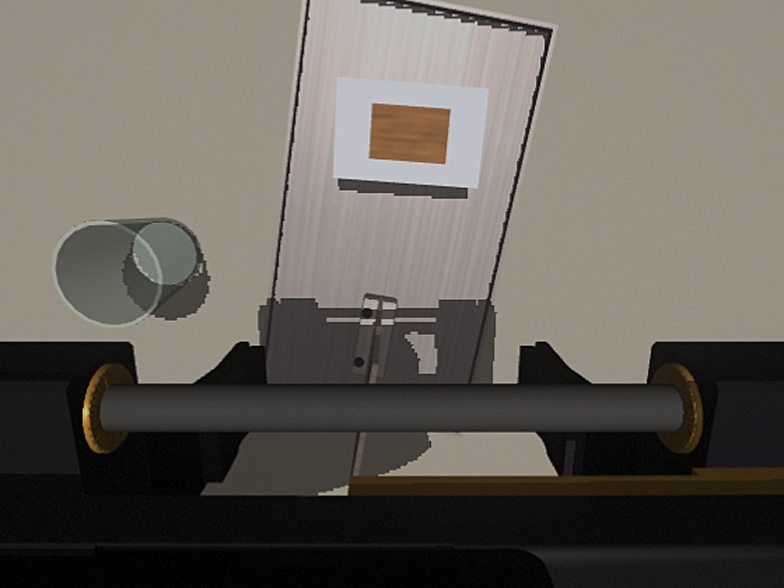

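```bash
cat >> h.py <<'E'
def lidrect(d,c,z,rad=70,thr=None,ret=False,S=.0005,W=.16,cen=None):
    # rectify horizontal plane z around c into metric image
    n=int(W/S); g=(np.arange(n)-n/2)*S; X,Y=np.meshgrid(c[0]+g,c[1]+g)
    uv=proj(d,np.c_[X.ravel(),Y.ravel(),np.full(n*n,z)]).astype(np.float32)
    return cv2.remap(d['img'],uv[:,0].reshape(n,n),uv[:,1].reshape(n,n),cv2.INTER_LINEAR)
E
python3 - <<'E'
from h import *
d=load('w1'); im=lidrect(d,(.57,.26),.043); cv2.imwrite('pics/r1.png',im[::-1])
b=im.astype(int); m=((b.min(2)>175)).astype(np.uint8)
print(b[160,40:60],)
crop('w1',170,190,370,350,4,'w1c')
E
```

```text
[[158 161 173]
 [159 162 173]
 [160 163 173]
 [161 164 174]
 [162 165 175]
 [165 169 179]
 [168 171 182]
 [168 172 182]
 [167 172 182]
 [165 169 180]
 [164 168 179]
 [163 166 177]
 [163 166 178]
 [163 166 178]
 [165 168 179]
 [167 170 180]
 [167 171 181]
 [168 172 182]
 [169 173 183]
 [169 174 183]]
```

View pics/r1.png

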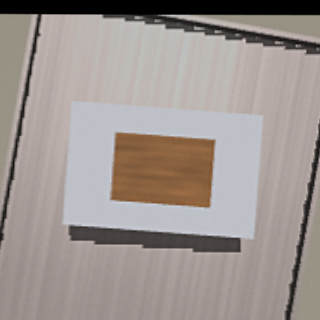

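View pics/w1c.png

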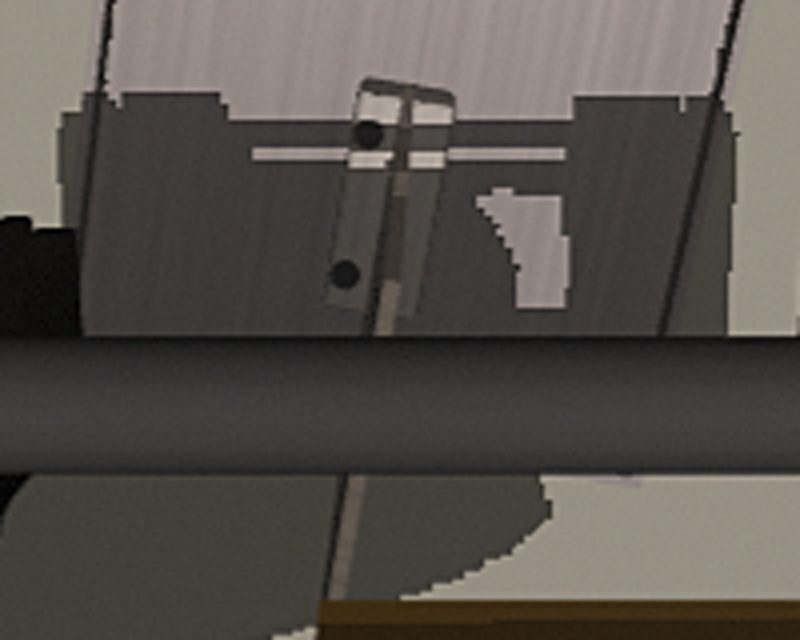

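```bash
cat >> h.py <<'E'
def lidfit(d,c,z,out=None,S=.0005,white=False):
    im=lidrect(d,c,z,S=S); b=im.astype(int); n=len(im)
    m=((b[...,0]-b[...,2]>4)&(b.min(2)>60)).astype(np.uint8)
    m=cv2.morphologyEx(m,cv2.MORPH_OPEN,np.ones((5,5)))
    cs,_=cv2.findContours(m,cv2.RETR_EXTERNAL,cv2.CHAIN_APPROX_NONE)
    k=max(cs,key=cv2.contourArea); (cx,cy),(w,h),a=cv2.minAreaRect(k); 
    if w<h: w,h=h,w; a+=90
    a=(a+90)%180-90
    if out: cv2.drawContours(im,[k],-1,(0,0,255),1); cv2.imwrite(f'pics/{out}.png',im[::-1])
    M=cv2.moments(k)
    return (c[0]+(cx-n/2)*S,c[1]+(cy-n/2)*S),(w*S,h*S),np.radians(a),(c[0]+(M['m10']/M['m00']-n/2)*S,c[1]+(M['m01']/M['m00']-n/2)*S)
E
python3 - <<'E'
from h import *
d=load('w1'); print(lidfit(d,(.57,.26),.043,'r1b'))
E
```

```text
((0.5711066284179687, 0.25465025329589847), (0.09550686645507812, 0.061869739532470706), np.float64(-0.07339725227480182), (0.5711422100077181, 0.2546941456940267))
```

Request:
{"method": "drive_tool", "body": {
  "rows": [
    [[-0.04, 0.2, 0, 0, 0], [-0.06, 0.4, 0, 0, 0], [-0.09, 0.6, 0, 0, 0], [-0.09, 0.6, 0, 0, 0], [-0.09, 0.6, 0, 0, 0], [-0.09, 0.6, 0, 0, 0], [-0.09, 0.6, 0, 0, 0]]
  ]
}}

```text
time: 1.88
position: [0.5332, -0.0106, 0.2364]
tool_rot: [-3.141, -0.004, 0.0]
ft_force: [0.4, -0.3, -0.5]
grip_width: 1.0
```

Run:
```python
from h import *
s=ctrl.get_state(); print(s['time'],s['position']); d=snap('wrist','w2')
crop('w2',0,0,560,420,1.4,'w2b')
```

```text
1.875 [ 0.53316343 -0.01057028  0.23642703]
```

View pics/w2b.png

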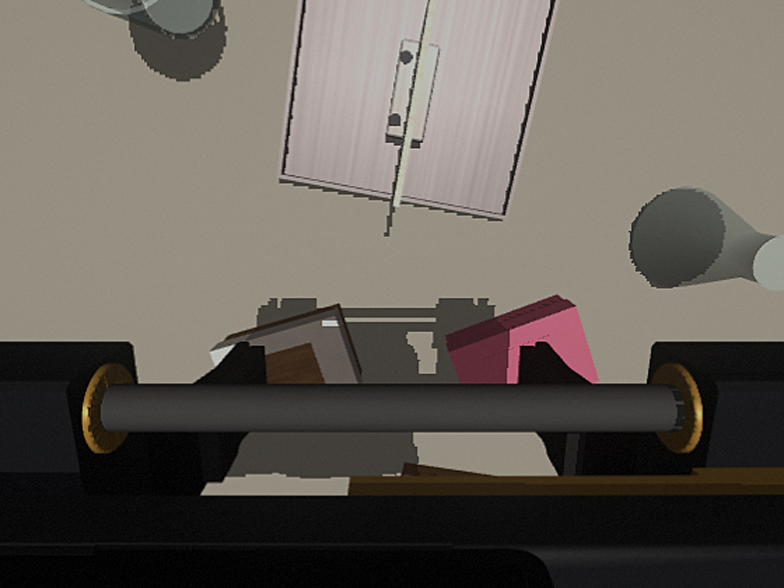

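Run:
```python
from h import *
crop('w2',240,0,340,160,5,'w2c')
```

```text
(no output)
```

View pics/w2c.png

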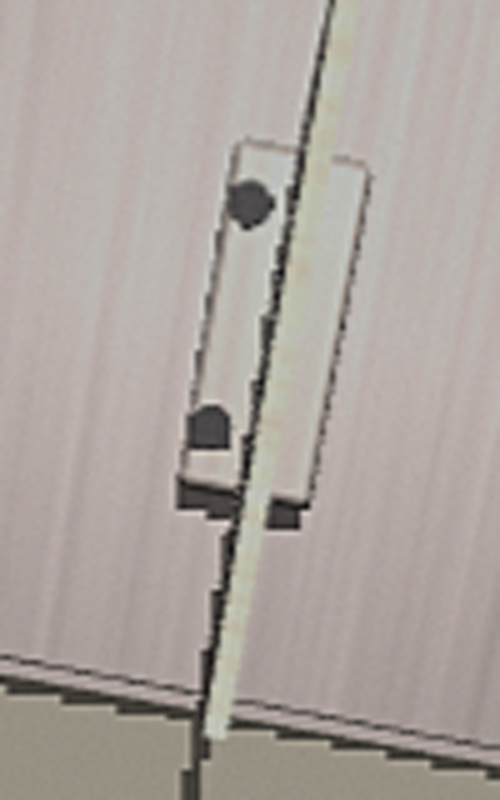

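Run:
```python
from h import *
d=load('w2')
p=unproj(d,[(283.7,147.6),(308.8,1)],.148); print(p.round(4)); e=p[1]-p[0]; print(np.hypot(*e[:2]),np.arctan2(-e[0],e[1]))
f=[(240+238/5,142/5),(240+370/5,165/5),(240+310/5,500/5),(240+182/5,478/5)]
q=unproj(d,f,.021); print(q.round(4), q.mean(0))
print(unproj(d,[(281/1.4,180/1.4),(504/1.4,219/1.4)],.014))
d=load('w1')
print(unproj(d,[(170+335/4,190+600/4)],.148))
```

```text
[[0.5348 0.04   0.148 ]
 [0.5492 0.1254 0.148 ]]
0.08656785243671138 -0.16718389942778775
[[0.5392 0.1386 0.021 ]
 [0.5636 0.1348 0.021 ]
 [0.5535 0.0755 0.021 ]
 [0.5289 0.0795 0.021 ]] [0.54630304 0.10708923 0.021     ]
[[0.4529963  0.04831423 0.014     ]
 [0.61406398 0.02088541 0.014     ]]
[[0.54017733 0.07466736 0.148     ]]
```

Request:
{"method": "drive_tool", "body": {
  "rows": [
    [[-0.02, 0.2, 0, 0, 0], [-0.03, 0.4, 0, 0, 0], [-0.05, 0.6, 0, 0, 0], [-0.05, 0.8, 0, 0, 0], [-0.05, 0.95, 0, 0, 0], [-0.05, 0.95, 0, 0, 0], [-0.05, 0.95, 0, 0, 0], [-0.05, 0.95, 0, 0, 0]]
  ]
}}

```text
time: 2.92
position: [0.5188, -0.295, 0.2366]
tool_rot: [-3.141, -0.005, -0.0]
ft_force: [-0.3, 1.0, -0.7]
grip_width: 0.998
```

Run:
```python
from h import *
s=ctrl.get_state(); print(s['time'],s['position']); d=snap('wrist','w3')
crop('w3',0,0,560,420,1.4,'w3b')
print(lidfit(d,(.457,-.083),.04,'r3a'))
print(lidfit(d,(.583,-.216),.04,'r3b'))
```

```text
2.925 [ 0.51880208 -0.29497714  0.23656122]
((0.42075, -0.129), (0.006500000000000001, 0.003), np.float64(0.0), (0.4204937343358396, -0.12880827067669173))
((0.5839859390258789, -0.22478667449951173), (0.09597090911865234, 0.06173083877563477), np.float64(-0.16093375940905233), (0.5816633522508805, -0.22313313031575385))
```

View pics/w3b.png

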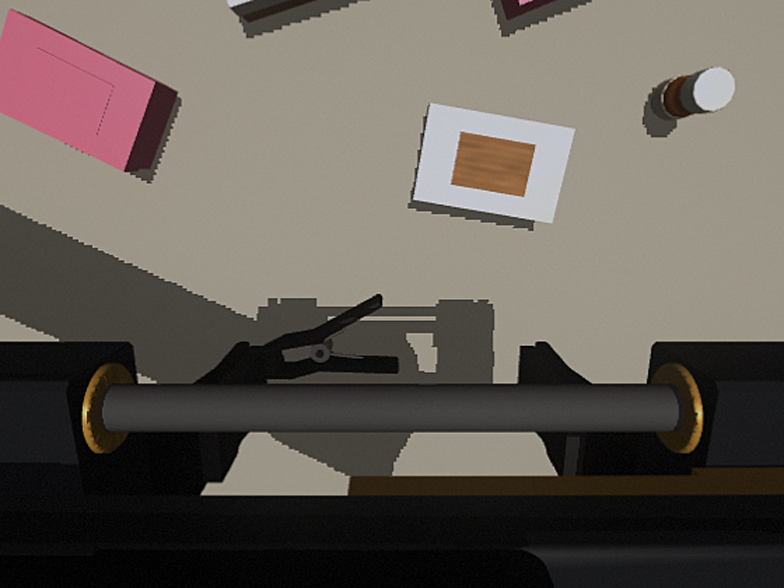

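View pics/r3a.png

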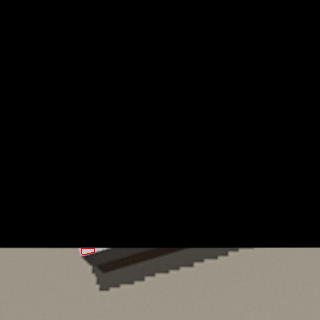

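View pics/r3b.png

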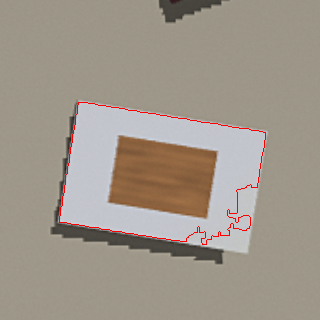

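Request:
{"method": "drive_tool", "body": {
  "rows": [
    [[0.1, -0.1, 0.1, -0.055, 0], [0.15, -0.2, 0.2, -0.11, 0], [0.217, -0.234, 0.3, -0.165, 0], [0.217, -0.234, 0.4, -0.22, 0], [0.217, -0.234, 0.455, -0.275, 0], [0.217, -0.234, 0.455, -0.33, 0], [0.217, -0.234, 0.455, -0.385, 0], [0.217, -0.234, 0.455, -0.449, 0], [0.217, -0.234, 0.455, -0.449, 0], [0.217, -0.234, 0.455, -0.449, 0], [0.217, -0.234, 0.455, -0.449, 0]]
  ]
}}

```text
time: 4.35
position: [0.5832, -0.2266, 0.1001]
tool_rot: [2.393, 2.035, 0.0]
ft_force: [0.1, -0.3, -0.5]
grip_width: 0.996
```

```bash
cat >> h.py <<'E'
from scipy.spatial.transform import Rotation as Ro
def st():
    s=ctrl.get_state(); R=Ro.from_rotvec(s['tool_rot']).as_matrix()
    return s,R
def go(x,y,z,yaw=None):
    "numbers of row to reach TCP (x,y,z) with tool x axis at world yaw (mod pi)"
    s,R=st(); d=R.T@(np.array([x,y,z])-s['position'])/.3
    cur=np.arctan2(R[1,0],R[0,0]); sp=0
    if yaw is not None: sp=-((yaw-cur+np.pi/2)%np.pi-np.pi/2)/np.pi
    print('t',round(s['time'],2),'pos',s['position'].round(4),'yaw',round(cur,4),'tilt',R[:,2].round(4),'F',s['ft_force'].round(1),'w',round(s['grip_width']*.087,4),'q7',s['joint_positions'][6].round(2))
    print('row',d.round(4),round(sp,4))
E
python3 - <<'E'
from h import *
go(.584,-.2248,.0165,np.pi/2-.161)
d=snap('wrist','w4'); snap('scene','sc4')
E
```

```text
t 4.35 pos [ 0.5832 -0.2266  0.1001] yaw 1.4093 tilt [ 1.e-04 -1.e-04 -1.e+00] F [ 0.1 -0.3 -0.5] w 0.0866 q7 1.72
row [0.0063 0.0017 0.2788] -0.0002
```

View pics/w4.png

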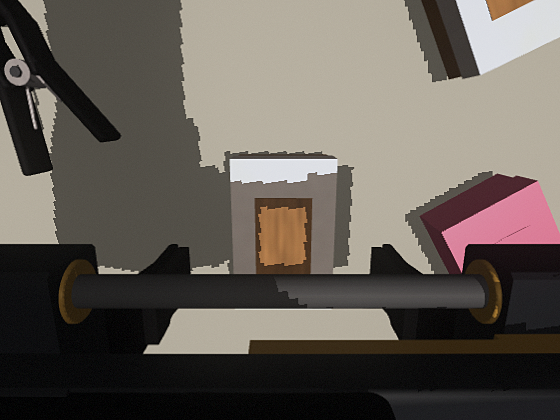

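Request:
{"method": "drive_tool", "body": {
  "rows": [
    [[0.0063, 0.0017, 0.14, 0, 0], [0.0063, 0.0017, 0.274, 0, 0], [0.0063, 0.0017, 0.274, 0, 0], [0.0063, 0.0017, 0.274, 0, 0], [0.0063, 0.0017, 0.274, 0, 140], [0.0063, 0.0017, 0.274, 0, 140], [0.0063, 0.0017, 0.274, 0, 140], [0.0063, 0.0017, 0.274, 0, 140], [0.0063, 0.0017, 0.274, 0, 140], [0.0063, 0.0017, 0.274, 0, 140]]
  ],
  "grip_force": 20
}}

```text
time: 5.7
position: [0.584, -0.225, 0.0181]
tool_rot: [2.392, 2.036, 0.0]
ft_force: [0.0, 0.6, 1.5]
grip_width: 0.715
```

Run:
```python
from h import *
go(.584,-.2248,.18,np.pi/2-.073)
d=snap('wrist','w5')
p=load('w5')
```

```text
t 5.7 pos [ 0.584  -0.225   0.0181] yaw 1.4106 tilt [ 1.e-04 -0.e+00 -1.e+00] F [0.  0.6 1.5] w 0.0622 q7 1.71
row [ 0.0007  0.     -0.5398] -0.0278
```

View pics/w5.png

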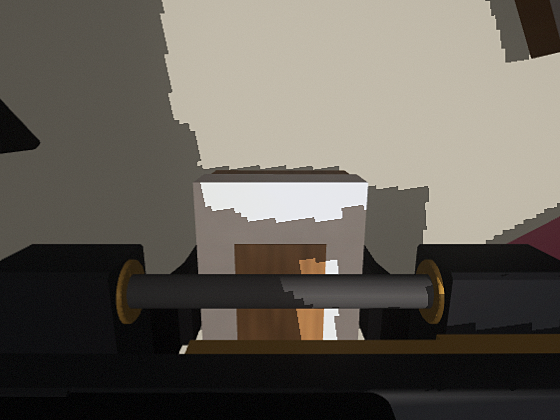

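Run:
```python
from h import *
d=load('w5'); s,R=st()
p=unproj(d,[(194,182),(281,182),(366,182)],.040); print(p, (p-s['position'])@R)
crop('w5',180,150,380,260,4,'w5c')
```

```text
[[ 0.53197723 -0.24728348  0.04      ]
 [ 0.536911   -0.21691971  0.04      ]
 [ 0.54172163 -0.18725247  0.04      ]] [[-0.0302898  -0.04778062 -0.021932  ]
 [ 0.00047219 -0.0477539  -0.02193096]
 [ 0.03052693 -0.04773762 -0.02192995]]
```

View pics/w5c.png

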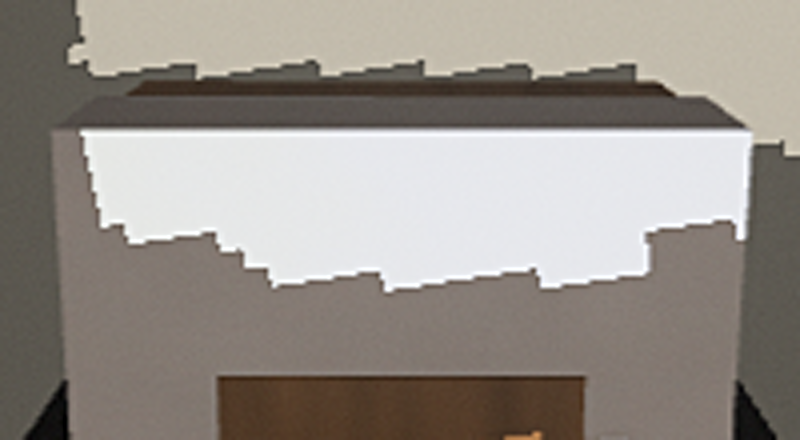

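Run:
```python
from h import *
go(.571,.2547,.20,np.pi/2-.0734)
```

```text
t 5.75 pos [ 0.584  -0.225   0.0181] yaw 1.4106 tilt [ 1.e-04  0.e+00 -1.e+00] F [-0.1  1.3  0.6] w 0.0617 q7 1.71
row [ 1.5717 -0.2977 -0.6064] -0.0276
```

Request:
{"method": "drive_tool", "body": {
  "rows": [
    [[0, 0, -0.15, 0, 140], [0, 0, -0.35, 0, 140], [0.1, -0.01, -0.55, 0, 140], [0.25, -0.05, -0.61, 0, 140], [0.42, -0.08, -0.61, 0, 140], [0.6, -0.11, -0.61, -0.01, 140], [0.78, -0.14, -0.61, -0.02, 140], [0.95, -0.18, -0.61, -0.0276, 140]]
  ]
}}

```text
time: 6.75
position: [0.5754, 0.0667, 0.2]
tool_rot: [-2.3, -2.139, 0.001]
ft_force: [1.0, 0.6, -2.8]
grip_width: 0.711
```

Run:
```python
from h import *
go(.571,.2547,.20,np.pi/2-.0734)
```

```text
t 6.75 pos [0.5754 0.0667 0.2   ] yaw 1.4985 tilt [-9.e-04 -1.e-04 -1.e+00] F [ 1.   0.6 -2.8] w 0.0618 q7 1.3
row [ 6.238e-01 -5.990e-02 -1.000e-04] 0.0004
```

Request:
{"method": "drive_tool", "body": {
  "rows": [
    [[0.18, -0.02, 0, 0, 140], [0.36, -0.04, 0, 0, 140], [0.52, -0.055, 0, 0, 140], [0.622, -0.06, 0, 0, 140], [0.622, -0.06, 0.1, 0, 140], [0.622, -0.06, 0.2, 0, 140], [0.622, -0.06, 0.25, 0, 140], [0.622, -0.06, 0.25, 0, 140], [0.622, -0.06, 0.25, 0, 140]]
  ]
}}

```text
time: 7.88
position: [0.5726, 0.2526, 0.1271]
tool_rot: [2.301, 2.138, 0.003]
ft_force: [0.7, 0.4, -2.4]
grip_width: 0.71
```

Run:
```python
from h import *
go(.571,.2547,.0611,np.pi/2-.0734)
d=snap('wrist','w6');snap('scene','sc6')
```

```text
t 7.88 pos [0.5726 0.2526 0.1271] yaw 1.4971 tilt [ 1.8e-03  8.0e-04 -1.0e+00] F [ 0.7  0.4 -2.4] w 0.0617 q7 0.94
row [ 0.0063 -0.0063  0.2198] -0.0001
```

View pics/w6.png

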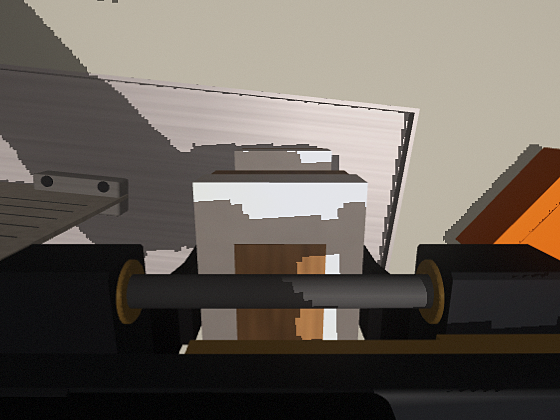

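View pics/sc6.png

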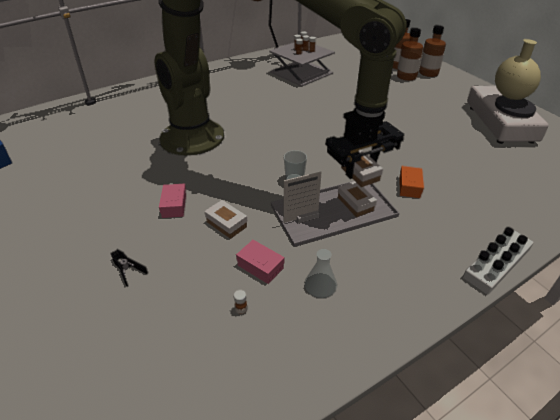

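Run:
```python
from h import *
crop('w6',220,130,350,190,6,'w6c',box(.5711,.2547,-.0734,.003)[1:])
d=load('w6'); print(proj(d,box(.5711,.2547,-.0734,.003)[1]).round(1))
```

```text
[[326.4 288.2]
 [331.2 150.3]
 [233.8 150.4]
 [238.4 288.3]]
```

View pics/w6c.png

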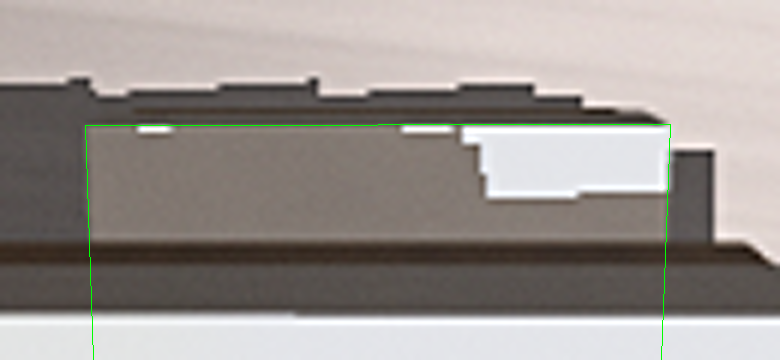

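Request:
{"method": "drive_tool", "body": {
  "rows": [
    [[0.004, -0.004, 0.08, 0, 140], [0.0063, -0.0063, 0.16, 0, 140], [0.0063, -0.0063, 0.2, 0, 140], [0.0063, -0.0063, 0.208, 0, 140], [0.0063, -0.0063, 0.208, 0, 140], [0.0063, -0.0063, 0.208, 0, 140]]
  ]
}}

```text
time: 8.72
position: [0.5709, 0.2547, 0.0646]
tool_rot: [2.301, 2.138, 0.003]
ft_force: [-0.3, -0.5, -2.7]
grip_width: 0.709
```

Run:
```python
from h import *
go(.571,.2547,.0611,np.pi/2-.0734)
```

```text
t 8.72 pos [0.5709 0.2547 0.0646] yaw 1.4973 tilt [ 1.9e-03  7.0e-04 -1.0e+00] F [-0.3 -0.5 -2.7] w 0.0617 q7 0.92
row [0.     0.0005 0.0117] -0.0
```

Lower until contact (small steps), then release and rise.

Request:
{"method": "drive_tool", "body": {
  "rows": [
    [[0, 0, 0.006, 0, 140], [0, 0, 0.0117, 0, 140], [0, 0, 0.0135, 0, 140], [0, 0, 0.0135, 0, 140]]
  ]
}}

```text
time: 9.22
position: [0.5705, 0.2545, 0.0611]
tool_rot: [2.301, 2.138, 0.001]
ft_force: [-3.1, -2.0, 5.1]
grip_width: 0.711
```

Run:
```python
from h import *
go(.571,.2547,.0611,np.pi/2-.0734)
```

```text
t 9.22 pos [0.5705 0.2545 0.0611] yaw 1.4972 tilt [ 0.0011  0.     -1.    ] F [-3.1 -2.   5.1] w 0.0618 q7 0.92
row [ 0.0008  0.0016 -0.0001] -0.0001
```

Request:
{"method": "drive_tool", "body": {
  "rows": [
    [[0, 0, -0.001, 0, 0], [0, 0, -0.001, 0, 0], [0, 0, -0.001, 0, 0], [0, 0, -0.15, 0, 0], [0, 0, -0.3, 0, 0], [0, -0.05, -0.45, 0, 0], [0, -0.2, -0.5, 0, 0], [0, -0.2, -0.5, 0, 0], [0, -0.2, -0.5, 0, 0], [0, -0.2, -0.5, 0, 0]]
  ]
}}

```text
time: 10.48
position: [0.5108, 0.258, 0.2084]
tool_rot: [-2.303, -2.137, 0.002]
ft_force: [0.3, -0.5, -0.4]
grip_width: 0.998
```

Run:
```python
from h import *
go(.571,.2547,.1011,np.pi/2-.0734)
d=snap('wrist','w7')
print(proj(d,box(.5711,.2547,-.0734,.043)[1]).round(1))
crop('w7',0,0,560,420,1.4,'w7b',box(.5711,.2547,-.0734,.003)+box(.5711,.2547,-.0734,.043)[1:])
```

```text
t 10.47 pos [0.5108 0.258  0.2084] yaw 1.4961 tilt [-1.1e-03 -7.0e-04 -1.0e+00] F [ 0.3 -0.5 -0.4] w 0.0868 q7 0.92
row [0.0042 0.2013 0.3576] -0.0004
[[317.4 332.6]
 [320.4 225.4]
 [242.  225.5]
 [245.2 332.7]]
```

View pics/w7b.png

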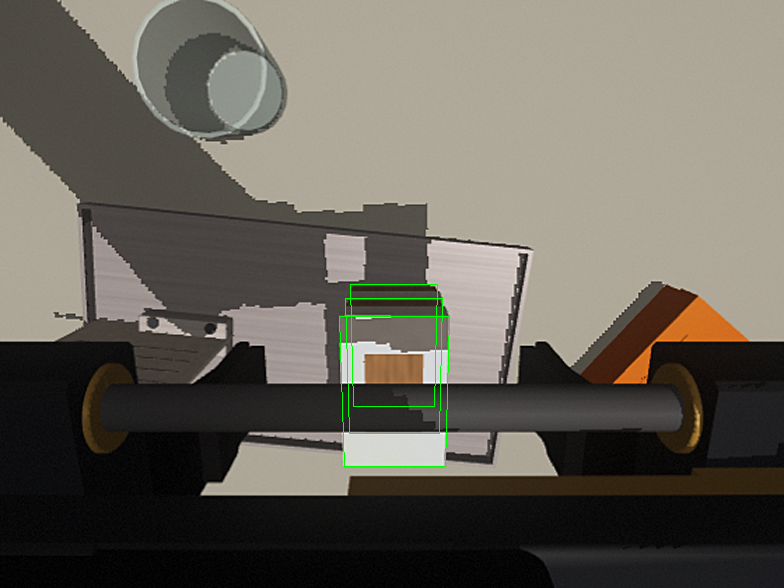

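Request:
{"method": "drive_tool", "body": {
  "rows": [
    [[-0.18, 0.03, 0, 0, 0], [-0.36, 0.06, 0, 0, 0], [-0.55, 0.1, 0, 0, 0], [-0.75, 0.13, 0, 0, 0], [-1, 0.16, 0, -0.04, 0], [-1, 0.16, 0, -0.08, 0], [-1, 0.16, 0, -0.1, 0], [-1, 0.16, 0, -0.1, 0], [-1, 0.16, 0, -0.1, 0]]
  ]
}}

```text
time: 11.65
position: [0.5361, -0.0438, 0.209]
tool_rot: [-1.939, -2.471, 0.001]
ft_force: [0.1, 0.2, -0.8]
grip_width: 1.002
```

Run:
```python
from h import *
d=snap('wrist','w8')
s,R=st();print(s['position'])
print(lidfit(d,(.457,-.083),.04,'r8'))
```

```text
[ 0.53614629 -0.0436416   0.20910394]
((0.44824770355224614, -0.09007568359375001), (0.0828040771484375, 0.061779792785644536), np.float64(0.2914568157514626), (0.4481329763873705, -0.08840228837869912))
```

View pics/w8.png

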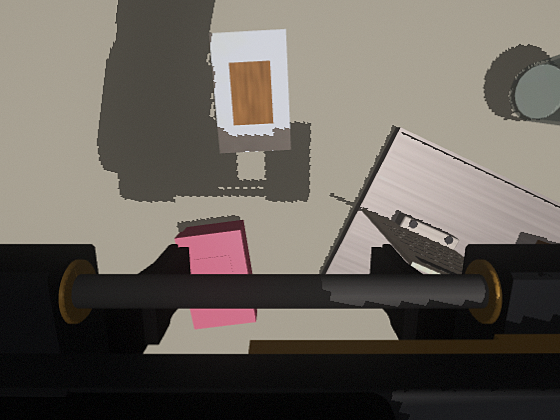

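View pics/r8.png

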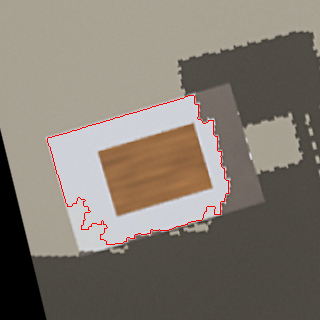

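Run:
```python
from h import *
d=load('w8')
from scipy.optimize import least_squares
c=np.array([(211.5,33),(286.5,29),(291,150.5),(218.5,153)])
p=unproj(d,c,.04)[:,:2]; print(p.round(4),np.linalg.norm(p-np.roll(p,-1,0),axis=1),p.mean(0))
crop('w8',190,10,310,170,4,'w8c',box(.455,-.0882,.284,0)[1:])
```

```text
[[ 0.4168 -0.1291]
 [ 0.3996 -0.0711]
 [ 0.4925 -0.044 ]
 [ 0.5095 -0.1048]] [0.060475   0.09674404 0.06316841 0.09588441] [ 0.45461517 -0.08727611]
```

View pics/w8c.png

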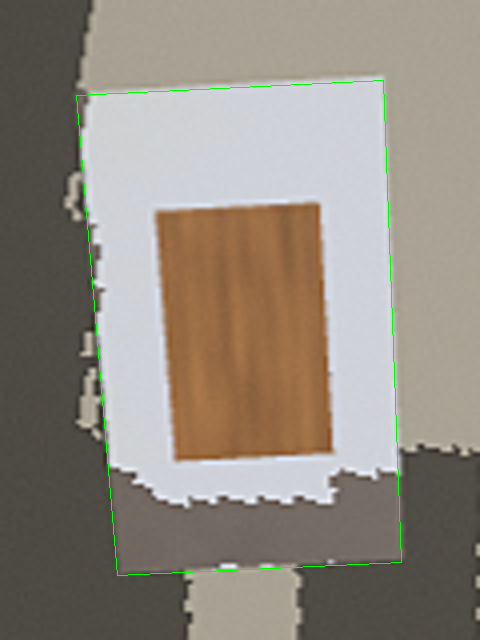

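Run:
```python
from h import *
go(.4547,-.0882,.09,np.pi/2+.284)
```

```text
t 11.7 pos [ 0.5361 -0.0436  0.2091] yaw 1.8112 tilt [-5.e-04  0.e+00 -1.e+00] F [ 0.3 -0.5 -0.2] w 0.087 q7 1.83
row [-0.0797 -0.2989  0.3971] -0.0139
```

Request:
{"method": "drive_tool", "body": {
  "rows": [
    [[-0.04, -0.15, 0.1, -0.007, 0], [-0.08, -0.299, 0.25, -0.0139, 0], [-0.08, -0.299, 0.397, -0.0139, 0], [-0.08, -0.299, 0.397, -0.0139, 0], [-0.08, -0.299, 0.397, -0.0139, 0]]
  ]
}}

```text
time: 12.32
position: [0.4564, -0.0883, 0.092]
tool_rot: [1.882, 2.513, 0.002]
ft_force: [0.3, 0.9, 0.0]
grip_width: 0.999
```

Run:
```python
from h import *
go(.4547,-.0882,.0181,np.pi/2+.284)
```

```text
t 12.32 pos [ 0.4564 -0.0883  0.092 ] yaw 1.856 tilt [ 2.5e-03 -3.0e-04 -1.0e+00] F [0.3 0.9 0. ] w 0.0869 q7 1.98
row [ 0.0022 -0.0059  0.2462] 0.0004
```

Request:
{"method": "drive_tool", "body": {
  "rows": [
    [[0.002, -0.005, 0.12, 0, 0], [0.002, -0.005, 0.245, 0, 0], [0.002, -0.005, 0.245, 0, 0], [0.002, -0.005, 0.245, 0, 0], [0.002, -0.005, 0.245, 0, 140], [0.002, -0.005, 0.245, 0, 140], [0.002, -0.005, 0.245, 0, 140], [0.002, -0.005, 0.245, 0, 140], [0.002, -0.005, 0.245, 0, 140]]
  ]
}}

```text
time: 13.45
position: [0.4533, -0.0886, 0.0172]
tool_rot: [1.884, 2.513, 0.0]
ft_force: [-1.1, -0.4, 4.3]
grip_width: 0.711
```

Run:
```python
from h import *
d=snap('wrist','w9'); go(.571,.2547,.24,np.pi/2-.0734)
s,R=st()
p=unproj(d,[(194,182),(281,182),(366,182)],.040); print((p-s['position'])@R)
crop('w9',180,150,380,260,4,'w9c')
```

```text
t 13.5 pos [ 0.4533 -0.0886  0.0172] yaw 1.8551 tilt [ 4.e-04 -3.e-04 -1.e+00] F [-1.4 -0.2  5.2] w 0.0619 q7 1.97
row [ 0.988   0.6978 -0.7428] 0.1139
[[-0.02972629 -0.04781816 -0.02279406]
 [ 0.00082746 -0.04779433 -0.02280503]
 [ 0.03067487 -0.04778079 -0.02281574]]
```

View pics/w9c.png

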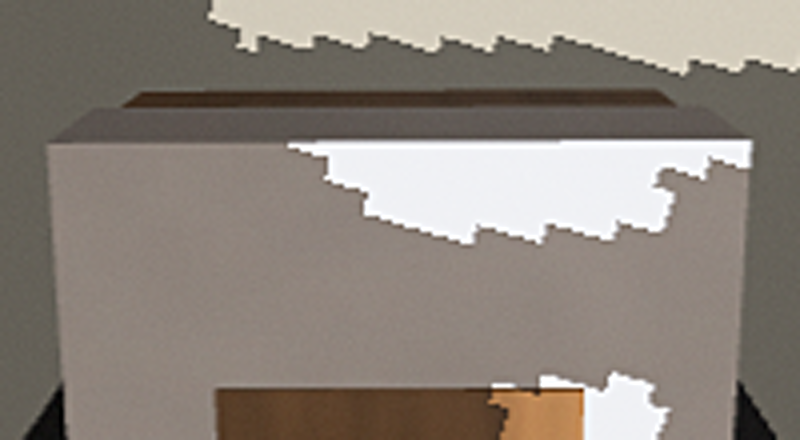

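Run:
```python
from h import *
go(.5693,.2546,.24,np.pi/2-.0734)
```

```text
t 13.5 pos [ 0.4533 -0.0886  0.0172] yaw 1.8551 tilt [ 4.e-04 -3.e-04 -1.e+00] F [-1.4 -0.2  5.2] w 0.0619 q7 1.97
row [ 0.9893  0.6923 -0.7428] 0.1139
```

Request:
{"method": "drive_tool", "body": {
  "rows": [
    [[0, 0, -0.15, 0, 140], [0, 0, -0.32, 0, 140], [0.02, 0.02, -0.5, 0, 140], [0.1, 0.08, -0.68, 0.02, 140], [0.25, 0.18, -0.743, 0.04, 140], [0.4, 0.29, -0.743, 0.06, 140], [0.54, 0.39, -0.743, 0.08, 140], [0.68, 0.49, -0.743, 0.1, 140], [0.82, 0.59, -0.743, 0.1139, 140], [0.983, 0.69, -0.743, 0.1139, 140], [0.983, 0.69, -0.743, 0.1139, 140], [0.983, 0.69, -0.743, 0.1139, 140], [0.983, 0.69, -0.743, 0.1139, 140]]
  ]
}}

```text
time: 15.12
position: [0.5692, 0.2507, 0.2392]
tool_rot: [2.304, 2.135, -0.002]
ft_force: [0.5, -0.4, -2.1]
grip_width: 0.709
```

Run:
```python
from h import *
go(.5693,.2546,.135,np.pi/2-.0734)
```

```text
t 15.12 pos [0.5692 0.2507 0.2392] yaw 1.495 tilt [-5.0e-04 -1.3e-03 -1.0e+00] F [ 0.5 -0.4 -2.1] w 0.0617 q7 0.95
row [ 0.0133 -0.0005  0.3474] -0.0008
```

Request:
{"method": "drive_tool", "body": {
  "rows": [
    [[0.012, -0.0005, 0.12, -0.0008, 140], [0.012, -0.0005, 0.25, -0.0008, 140], [0.012, -0.0005, 0.347, -0.0008, 140], [0.012, -0.0005, 0.347, -0.0008, 140], [0.012, -0.0005, 0.347, -0.0008, 140]]
  ]
}}

```text
time: 15.75
position: [0.5701, 0.2559, 0.1373]
tool_rot: [2.299, 2.139, 0.003]
ft_force: [0.1, 0.2, -1.2]
grip_width: 0.709
```

Run:
```python
from h import *
go(.5693,.2546,.1035,np.pi/2-.0734)
d=snap('wrist','w10'); snap('scene','sc10'); snap('side','sd10')
s,R=st()
crop('w10',180,120,380,260,4,'w10c',box(.5708,.2545,-.0734,.043)[1:])
```

```text
t 15.75 pos [0.5701 0.2559 0.1373] yaw 1.4986 tilt [ 2.2e-03  6.0e-04 -1.0e+00] F [ 0.1  0.2 -1.2] w 0.0616 q7 0.92
row [-0.0045 -0.0027  0.1125] 0.0004
```

View pics/w10c.png

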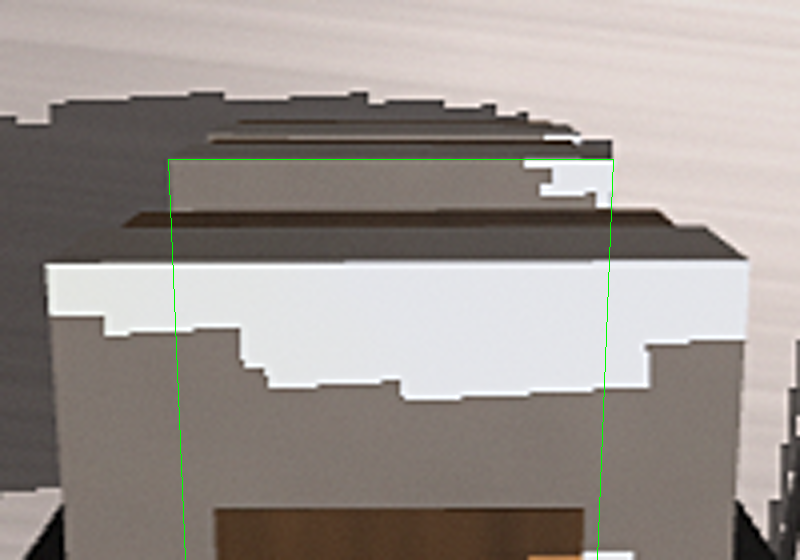

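Request:
{"method": "drive_tool", "body": {
  "rows": [
    [[-0.0045, -0.0027, 0.06, 0.0004, 140], [-0.0045, -0.0027, 0.1, 0.0004, 140], [-0.0045, -0.0027, 0.11, 0.0004, 140], [-0.0045, -0.0027, 0.11, 0.0004, 140], [-0.0045, -0.0027, 0.11, 0.0004, 140]]
  ]
}}

```text
time: 16.52
position: [0.5686, 0.2552, 0.103]
tool_rot: [2.3, 2.14, 0.001]
ft_force: [0.2, 0.4, -1.8]
grip_width: 0.707
```

Run:
```python
from h import *
go(.5693,.2546,.1002,np.pi/2-.0734)
```

```text
t 16.52 pos [0.5686 0.2552 0.103 ] yaw 1.4986 tilt [ 8.e-04  4.e-04 -1.e+00] F [ 0.2  0.4 -1.8] w 0.0615 q7 0.91
row [-0.0018  0.0025  0.0094] 0.0004
```

Request:
{"method": "drive_tool", "body": {
  "rows": [
    [[-0.0018, 0.0025, 0.004, 0.0004, 140], [-0.0018, 0.0025, 0.0094, 0.0004, 140], [-0.0018, 0.0025, 0.011, 0.0004, 140], [-0.0018, 0.0025, 0.011, 0.0004, 140]]
  ]
}}

```text
time: 17.02
position: [0.5694, 0.2544, 0.1003]
tool_rot: [2.301, 2.138, 0.001]
ft_force: [-2.1, -0.2, 4.6]
grip_width: 0.713
```

Run:
```python
from h import *
go(.5693,.2546,.1002,np.pi/2-.0734)
```

```text
t 17.02 pos [0.5694 0.2544 0.1003] yaw 1.4972 tilt [ 1.2e-03 -1.0e-04 -1.0e+00] F [-2.1 -0.2  4.6] w 0.0621 q7 0.91
row [ 0.0008 -0.0004  0.0003] -0.0001
```

Request:
{"method": "drive_tool", "body": {
  "rows": [
    [[0, 0, -0.001, 0, 0], [0, 0, -0.001, 0, 0], [0, 0, -0.001, 0, 0], [0, 0, -0.15, 0, 0], [0, 0, -0.3, 0, 0], [0, 0.15, -0.4, 0, 0], [0, 0.3, -0.4, 0, 0], [0, 0.35, -0.4, 0, 0], [0, 0.35, -0.4, 0, 0], [0, 0.35, -0.4, 0, 0]]
  ]
}}

```text
time: 18.27
position: [0.6727, 0.2473, 0.219]
tool_rot: [-2.3, -2.139, 0.001]
ft_force: [-0.6, 0.7, 0.3]
grip_width: 1.002
```

Run:
```python
from h import *
d=snap('wrist','w11'); snap('scene','sc11'); snap('side','sd11')
go(.5,.2546,.22,np.pi/2-.0734)
print(lidfit(d,(.571,.2545),.123,'r11'))
crop('w11',0,0,560,420,1.4,'w11b',box(.5708,.2545,-.0734,.083)[1:]+box(.5708,.2545,-.0734,.043)[1:]+box(.5708,.2545,-.0734,.003))
```

```text
t 18.43 pos [0.6729 0.2472 0.2197] yaw 1.4984 tilt [ 2.e-04  1.e-04 -1.e+00] F [ 0.4 -0.4 -1.5] w 0.0872 q7 1.0
row [-0.0172 -0.5765 -0.0011] 0.0003
((0.5759093322753905, 0.25381568908691404), (0.08527477264404297, 0.06183667373657227), np.float64(-0.07259936921221408), (0.5757467629280308, 0.25397351597063544))
```

View pics/w11b.png

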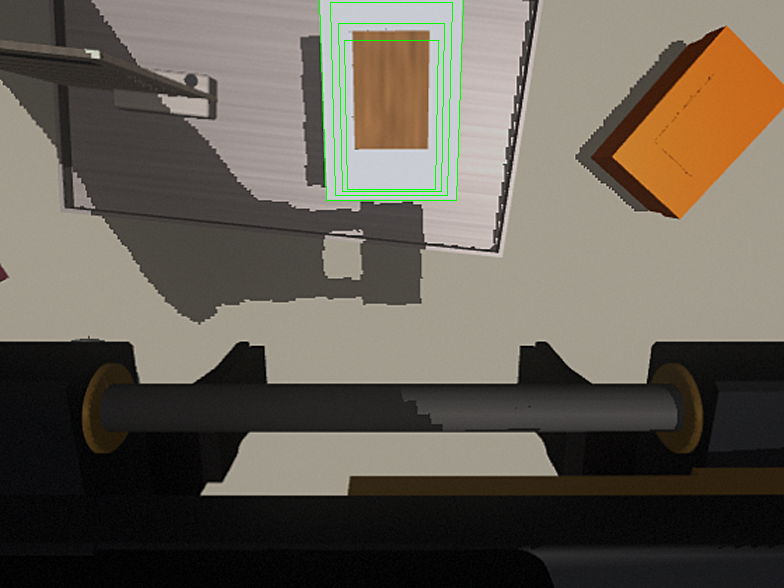

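View pics/sc11.png

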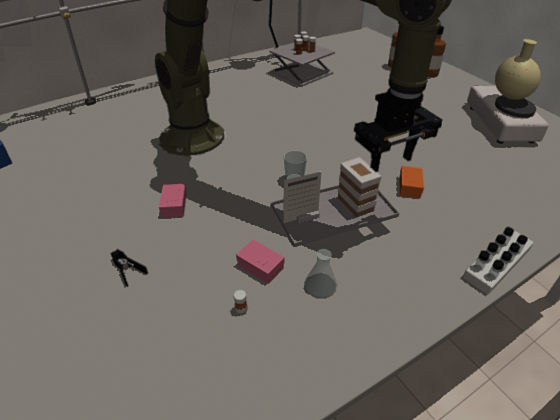

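Request:
{"method": "drive_tool", "body": {
  "rows": [
    [[-0.2, -0.03, 0, 0, 0], [-0.4, -0.06, 0, 0, 0], [-0.6, -0.09, 0, 0, 0], [-0.8, -0.12, 0, 0, 0], [-0.98, -0.14, 0, 0, 0]]
  ]
}}

```text
time: 19.05
position: [0.6091, -0.0456, 0.22]
tool_rot: [2.301, 2.137, 0.0]
ft_force: [0.4, -0.5, 0.6]
grip_width: 0.998
```

Request:
{"method": "drive_tool", "body": {
  "rows": [
    [[-0.2, -0.03, 0, -0.03, 0], [-0.4, -0.06, 0, -0.06, 0], [-0.6, -0.09, 0, -0.09, 0], [-0.8, -0.12, 0, -0.112, 0], [-0.98, -0.14, 0, -0.112, 0], [-0.98, -0.14, 0, -0.112, 0], [-0.98, -0.14, 0, -0.112, 0], [-0.98, -0.14, 0, -0.112, 0]]
  ]
}}

```text
time: 20.05
position: [0.5477, -0.3312, 0.2196]
tool_rot: [1.887, 2.511, 0.002]
ft_force: [-0.1, -0.0, 0.1]
grip_width: 1.001
```

Run:
```python
from h import *
d=snap('wrist','w12'); go(.5,-.33,.1)
crop('w12',130,0,410,200,2.8,'w12b')
```

```text
t 20.1 pos [ 0.5477 -0.3314  0.2196] yaw 1.8525 tilt [ 7.e-04  4.e-04 -1.e+00] F [ 0.5  0.  -0.3] w 0.087 q7 2.32
row [ 0.0484 -0.1517  0.3987] 0
```

View pics/w12.png

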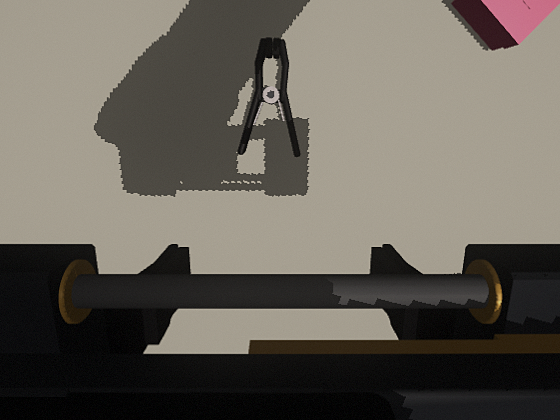

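View pics/w12b.png

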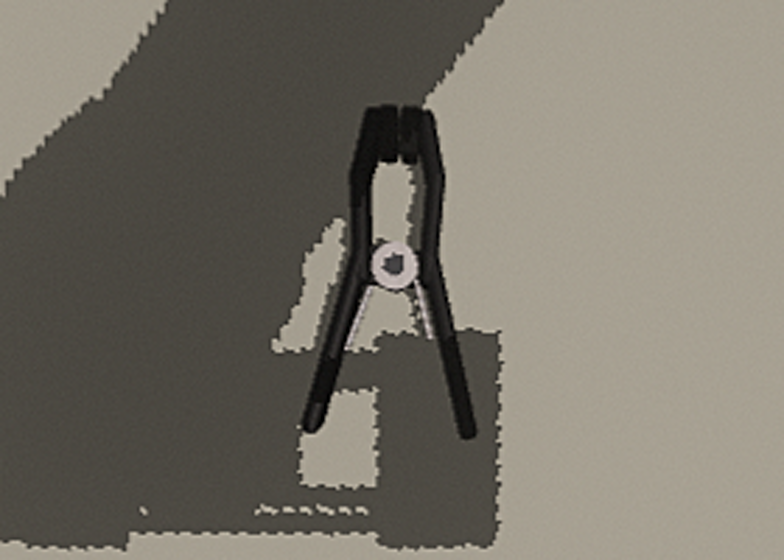

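Run:
```python
from h import *
d=load('w12')
p=unproj(d,[(270.7,94.6),(241.4,151.5),(297.1,154.5),(273.2,38.4),(273.2,57.5)],.025)[:,:2]; print(p.round(4))
m=(p[1]+p[2])/2; print(np.linalg.norm(p[1]-p[2]),np.linalg.norm(m-p[0]),np.linalg.norm(p[3]-p[0]),np.linalg.norm(p[3]-m))
for v in(p[0]-m,p[3]-p[0],p[3]-m): print(np.degrees(np.arctan2(v[1],v[0])))
h=p[1]-p[2]; print(np.degrees(np.arctan2(h[1],h[0]))%180)
```

```text
[[ 0.4633 -0.3636]
 [ 0.52   -0.3762]
 [ 0.5082 -0.3251]
 [ 0.4177 -0.3742]
 [ 0.4326 -0.37  ]]
0.052475757220407725 0.052427364220185284 0.0468780168527989 0.09929993555870419
-165.71850706606045
-166.920444479673
-166.28589142930292
103.0386955781458
```

Run:
```python
from h import *
go(.506,-.3531,.07,np.radians(103.8))
```

```text
t 20.1 pos [ 0.5477 -0.3314  0.2196] yaw 1.8525 tilt [ 7.e-04  4.e-04 -1.e+00] F [ 0.5  0.  -0.3] w 0.087 q7 2.32
row [-0.0311 -0.154   0.4987] 0.013
```

Request:
{"method": "drive_tool", "body": {
  "rows": [
    [[-0.031, -0.1, 0.15, 0.013, 0], [-0.031, -0.154, 0.33, 0.013, 0], [-0.031, -0.154, 0.498, 0.013, 0], [-0.031, -0.154, 0.498, 0.013, 0], [-0.031, -0.154, 0.498, 0.013, 0], [-0.031, -0.154, 0.498, 0.013, 0]]
  ]
}}

```text
time: 20.85
position: [0.5071, -0.3559, 0.073]
tool_rot: [1.938, 2.466, 0.001]
ft_force: [-0.5, -0.0, 0.4]
grip_width: 0.999
```

Run:
```python
from h import *
d=snap('wrist','w13'); go(.506,-.3531,.0165,np.radians(103.8))
```

```text
t 20.9 pos [ 0.5068 -0.3559  0.0727] yaw 1.809 tilt [ 0.0039 -0.0026 -1.    ] F [ 0.7 -0.5 -0.3] w 0.0868 q7 2.34
row [ 0.0104 -0.0009  0.1873] -0.0008
```

View pics/w13.png

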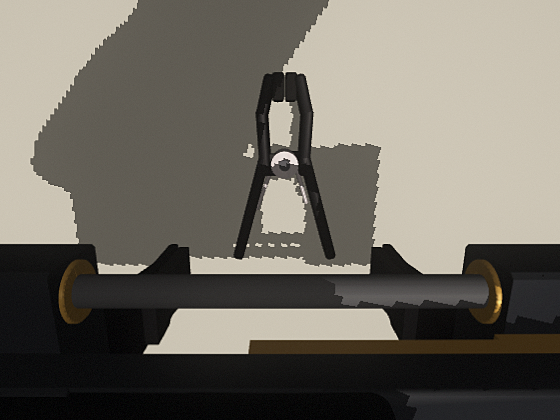

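Run:
```python
from h import *
d=load('w13')
p=unproj(d,[(285,162),(239.5,254),(331,254),(285.5,73)],.025)[:,:2]; print(p.round(4))
m=(p[1]+p[2])/2; v=p[3]-m; a=np.arctan2(v[1],v[0]); print(np.degrees(a), np.linalg.norm(p[3]-p[0]),np.linalg.norm(m-p[0]))
v/=np.linalg.norm(v); g=p[0]-.044*v; print(g)
go(g[0],g[1],.0165,a+np.pi/2)
```

```text
[[ 0.4613 -0.3639]
 [ 0.5192 -0.3768]
 [ 0.5066 -0.3254]
 [ 0.4173 -0.3745]]
-166.23694632490054 0.04528525080869229 0.053141698914377394
[ 0.50405218 -0.35345869]
t 20.9 pos [ 0.5068 -0.3559  0.0727] yaw 1.809 tilt [ 0.0039 -0.0026 -1.    ] F [ 0.7 -0.5 -0.3] w 0.0868 q7 2.34
row [ 0.0107 -0.0075  0.1872] -0.0006
```

Request:
{"method": "drive_tool", "body": {
  "rows": [
    [[0.0105, -0.004, 0.09, -0.0006, 0], [0.0105, -0.004, 0.185, -0.0006, 0], [0.0105, -0.004, 0.185, -0.0006, 0], [0.0105, -0.004, 0.185, -0.0006, 0]]
  ]
}}

```text
time: 21.4
position: [0.5037, -0.3528, 0.0156]
tool_rot: [1.939, 2.47, 0.0]
ft_force: [0.7, -0.2, 0.2]
grip_width: 1.0
```

Run:
```python
from h import *
go(.505,-.3533,.0165,np.radians(103.76))
```

```text
t 21.4 pos [ 0.5037 -0.3528  0.0156] yaw 1.8103 tilt [ 1.4e-03 -9.0e-04 -1.0e+00] F [ 0.7 -0.2  0.2] w 0.087 q7 2.33
row [-0.0026  0.0039 -0.0029] -0.0002
```

Good; close to the stop.

Request:
{"method": "drive_tool", "body": {
  "rows": [
    [[-0.002, 0.003, 0, 0, 120], [-0.002, 0.003, 0, 0, 140], [-0.002, 0.003, 0, 0, 160], [-0.002, 0.003, 0, 0, 180], [-0.002, 0.003, 0, 0, 200], [-0.002, 0.003, 0, 0, 215], [-0.002, 0.003, 0, 0, 255], [-0.002, 0.003, 0, 0, 255], [-0.002, 0.003, 0, 0, 255], [-0.002, 0.003, 0, 0, 255]]
  ],
  "grip_force": 35
}}

```text
time: 22.65
position: [0.504, -0.3529, 0.0145]
tool_rot: [1.94, 2.471, -0.0]
ft_force: [0.2, -0.3, 1.0]
grip_width: 0.265
```

Run:
```python
from h import *
d=snap('wrist','w14'); go(.505,-.3533,.25,np.radians(103.76))
```

```text
t 22.7 pos [ 0.504  -0.3529  0.0145] yaw 1.8102 tilt [ 2.e-04 -2.e-04 -1.e+00] F [1.1 1.  2.1] w 0.0226 q7 2.33
row [-0.0022  0.003  -0.7849] -0.0003
```

View pics/w14.png

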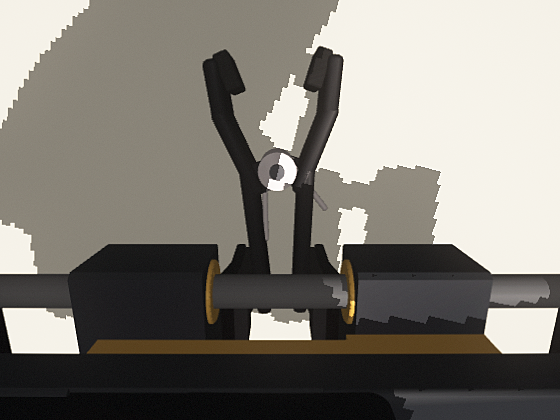

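Run:
```python
from h import *
d=load('w14'); s,R=st()
pts=[(230,53),(319,48),(277,171)]
p=unproj(d,pts,.025); print(((p-s['position'])@R).round(4)); print(np.linalg.norm(p[0]-p[1]))
crop('w14',190,30,350,200,4.5,'w14c')
```

```text
[[-0.0172 -0.0919 -0.0105]
 [ 0.0142 -0.0935 -0.0105]
 [-0.0007 -0.0499 -0.0105]]
0.031490300778636356
```

View pics/w14c.png

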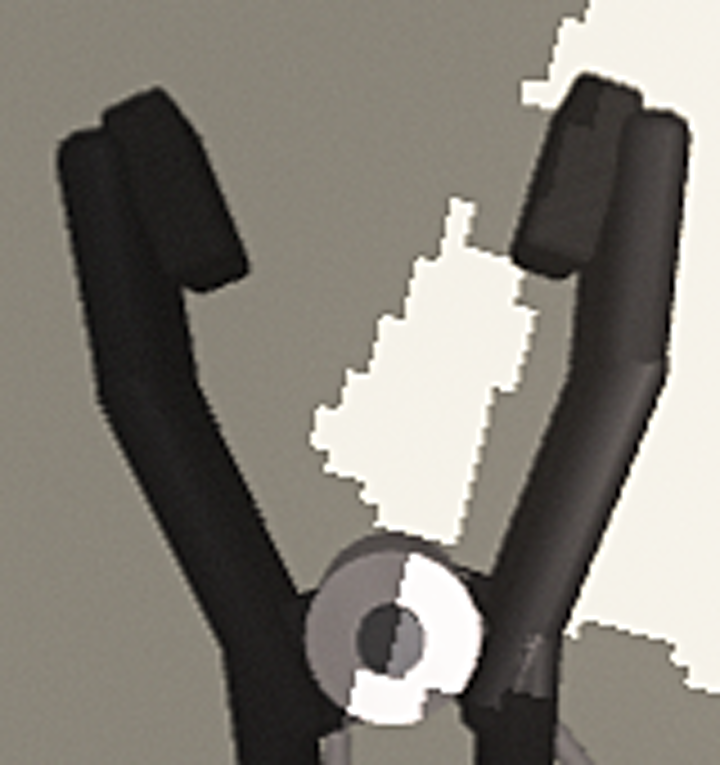

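Request:
{"method": "drive_tool", "body": {
  "rows": [
    [[0, 0, -0.1, 0, 255], [0, 0, -0.25, 0, 255], [0, 0, -0.4, 0.03, 255], [0.1, 0.02, -0.55, 0.08, 255], [0.22, 0.05, -0.6, 0.13, 255], [0.34, 0.09, -0.6, 0.18, 255], [0.46, 0.13, -0.6, 0.23, 255], [0.58, 0.17, -0.6, 0.28, 255], [0.7, 0.2, -0.6, 0.33, 255], [0.837, 0.239, -0.6, 0.38, 255], [0.837, 0.239, -0.6, 0.43, 255], [0.837, 0.239, -0.6, 0.48, 255], [0.837, 0.239, -0.6, 0.53, 255], [0.837, 0.239, -0.6, 0.58, 255], [0.837, 0.239, -0.6, 0.629, 255], [0.837, 0.239, -0.6, 0.629, 255], [0.837, 0.239, -0.6, 0.629, 255], [0.837, 0.239, -0.6, 0.629, 255]]
  ]
}}

```text
time: 24.95
position: [0.514, -0.0919, 0.1943]
tool_rot: [-3.131, 0.258, 0.0]
ft_force: [-0.5, 0.3, -0.8]
grip_width: 0.264
```

Run:
```python
from h import *
d=snap('wrist','w15'); go(.5143,-.092,.080,np.radians(-9.57)); snap('scene','sc15'); snap('side','sd15')
crop('w15',0,0,560,420,1.4,'w15b')
```

```text
t 25.0 pos [ 0.5141 -0.0919  0.1944] yaw -0.1648 tilt [-0. -0. -1.] F [-0.4 -0.2 -0.7] w 0.0228 q7 -0.05
row [9.000e-04 3.000e-04 3.812e-01] 0.0007
```

View pics/w15b.png

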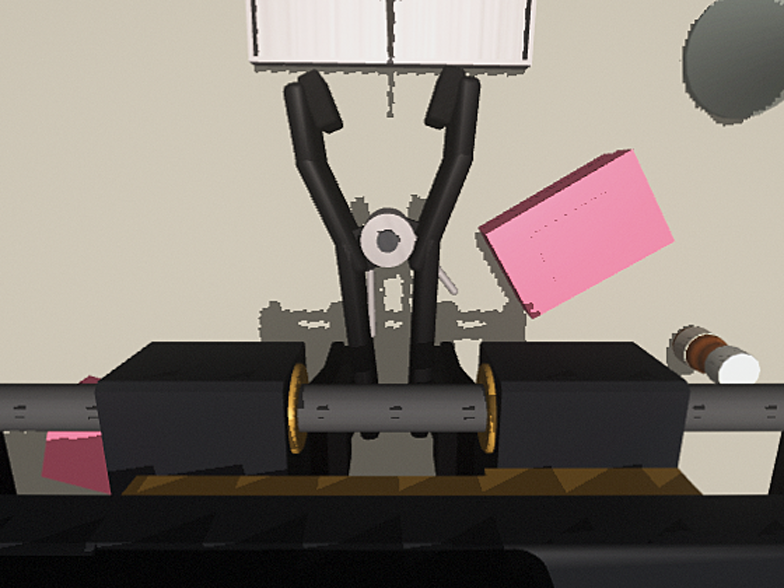

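View pics/sc15.png

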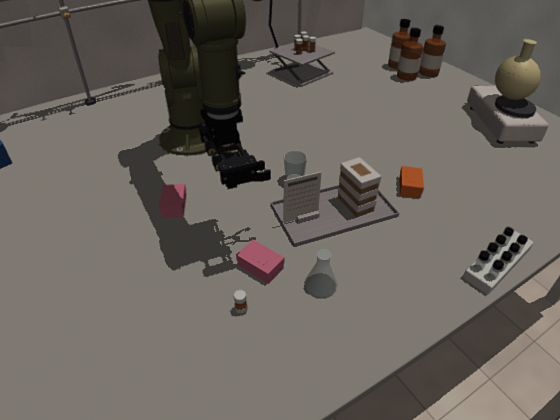

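Run:
```python
from h import *
d=load('w15'); s,R=st()
P=[(np.array(q)/1.4) for q in[(313,72),(460,68),(387,239),(336,122),(430,124)]]
for dz in(-.002,.0085):
  p=unproj(d,P,s['position'][2]+dz); l=(p-s['position'])@R; print(l.round(4),(l[0]+l[1])/2)
crop('sd15',200,80,420,260,3.5,'sd15c')
```

```text
[[-0.0226 -0.0938  0.002 ]
 [ 0.0178 -0.0949  0.002 ]
 [-0.0023 -0.0477  0.002 ]
 [-0.0166 -0.0808  0.002 ]
 [ 0.0098 -0.0802  0.002 ]] [-0.00239851 -0.09434166  0.00199728]
[[-0.0211 -0.0921 -0.0085]
 [ 0.0165 -0.093  -0.0085]
 [-0.0022 -0.0492 -0.0085]
 [-0.0155 -0.0799 -0.0085]
 [ 0.0091 -0.0794 -0.0085]] [-0.00229227 -0.0925586  -0.00850267]
```

View pics/sd15c.png

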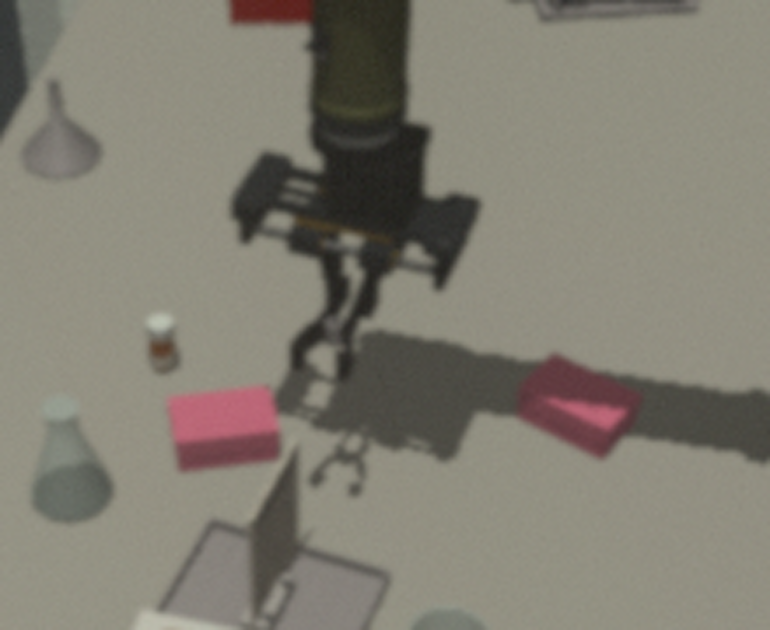

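Run:
```python
from h import *
go(.515,-.0911,.080,-.167)
```

```text
t 25.1 pos [ 0.5141 -0.0919  0.1944] yaw -0.1653 tilt [ 1.e-04 -0.e+00 -1.e+00] F [ 1.2 -0.   0. ] w 0.0229 q7 -0.05
row [ 0.0025 -0.0031  0.3814] 0.0006
```

Request:
{"method": "drive_tool", "body": {
  "rows": [
    [[0.003, -0.002, 0.13, 0.0007, 255], [0.003, -0.002, 0.26, 0.0007, 255], [0.003, -0.002, 0.381, 0.0007, 255], [0.003, -0.002, 0.381, 0.0007, 255], [0.003, -0.002, 0.381, 0.0007, 255], [0.003, -0.002, 0.381, 0.0007, 255]]
  ]
}}

```text
time: 25.85
position: [0.5166, -0.0917, 0.0821]
tool_rot: [3.13, -0.264, 0.006]
ft_force: [-0.0, -0.0, 0.6]
grip_width: 0.265
```

Run:
```python
from h import *
go(.525,-.0319,.080,-.167)
d=snap('wrist','w16')
e=np.array([.5348,.040]); u=np.array([.166,.986])
L=[np.array([[*e,.148],[*e,.008]]),np.array([[*e,.148],[*(e+.1*u),.148]])]
crop('w16',0,0,560,420,1.4,'w16b',L)
```

```text
t 25.85 pos [ 0.5166 -0.0917  0.0821] yaw -0.168 tilt [ 3.6e-03 -7.0e-04 -1.0e+00] F [-0.  -0.   0.6] w 0.0231 q7 -0.08
row [-0.0058 -0.2011  0.0071] -0.0003
```

View pics/w16b.png

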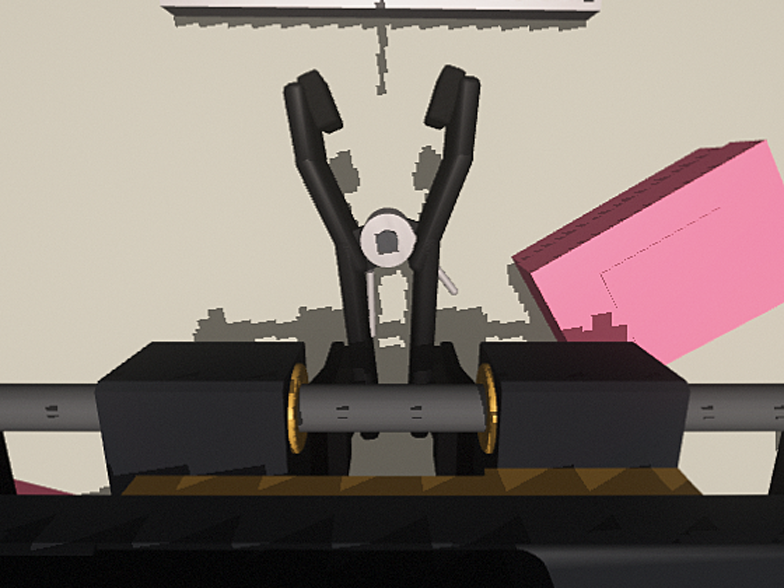

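Request:
{"method": "drive_tool", "body": {
  "rows": [
    [[-0.0058, -0.05, 0.006, 0, 255], [-0.0058, -0.1, 0.006, 0, 255], [-0.0058, -0.14, 0.006, 0, 255], [-0.0058, -0.17, 0.006, 0, 255], [-0.0058, -0.19, 0.006, 0, 255], [-0.0058, -0.2, 0.006, 0, 255], [-0.0058, -0.2, 0.006, 0, 255], [-0.0058, -0.2, 0.006, 0, 255]]
  ]
}}

```text
time: 26.9
position: [0.5234, -0.0325, 0.0783]
tool_rot: [3.13, -0.265, -0.0]
ft_force: [0.3, -0.0, -1.5]
grip_width: 0.262
```

Run:
```python
from h import *
go(.525,-.0319,.080,-.167)
d=snap('wrist','w17'); snap('scene','sc17'); snap('side','sd17')
crop('w17',0,0,560,420,1.4,'w17b')
crop('sc17',220,130,360,250,5,'sc17c'); crop('sd17',200,170,340,290,5,'sd17c')
```

```text
t 26.9 pos [ 0.5234 -0.0325  0.0783] yaw -0.1688 tilt [-1.e-04 -3.e-04 -1.e+00] F [ 0.3 -0.  -1.5] w 0.0228 q7 -0.2
row [ 0.0051 -0.0029 -0.0057] -0.0006
```

View pics/w17b.png

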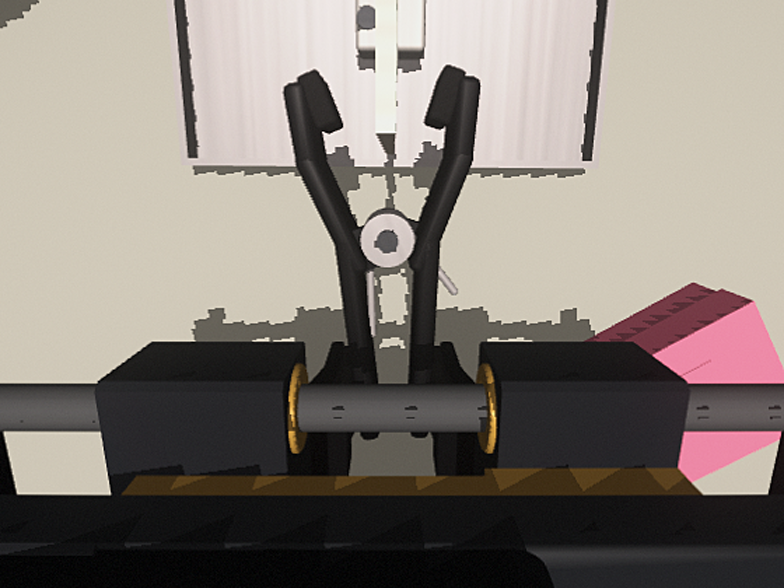

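View pics/sc17c.png

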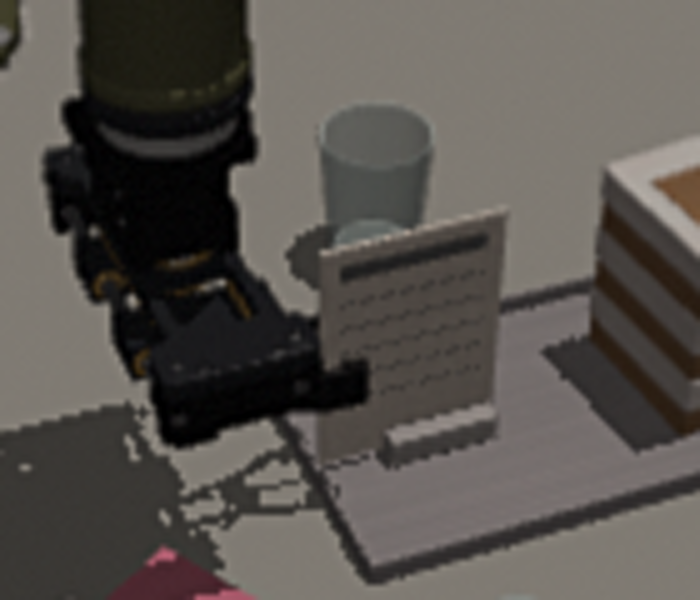

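View pics/sd17c.png

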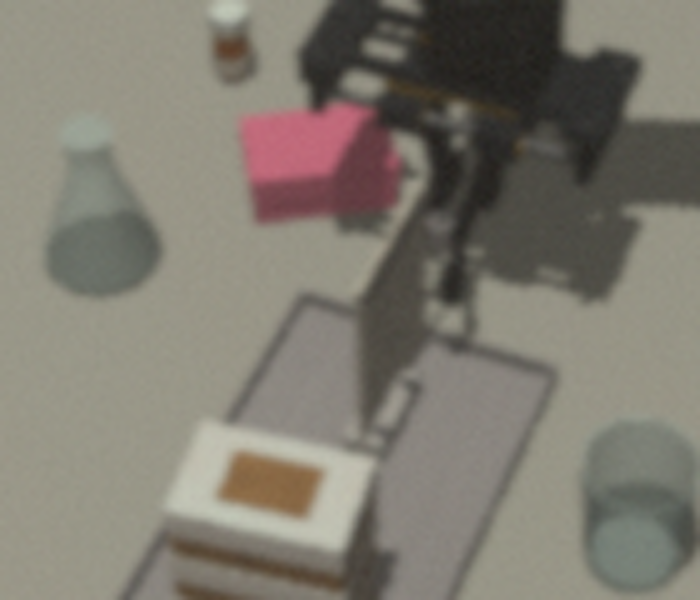

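Run:
```python
from h import *
d=load('w17'); s,R=st()
t=unproj(d,np.array([(386,134),(384,0)])/1.4,.148); print(t.round(4))
tips=unproj(d,np.array([(316,70),(457,66)])/1.4,s['position'][2]+.005); print(tips.round(4))
u=np.array([.1664,.9861]); n=np.array([.9861,-.1664]); e=t[0,:2]
for q in tips: print('past',(q[:2]-e)@u,'side',(q[:2]-e)@n)
print('edge at .078 in 1.4px',proj(d,[[.5348,.040,.078],[.5348,.04,.148]])*1.4)
```

```text
[[0.5341 0.0401 0.148 ]
 [0.5369 0.0577 0.148 ]]
[[0.5187 0.0628 0.0833]
 [0.5552 0.0575 0.0833]]
past 0.019793566427410383 side -0.018974723024912512
past 0.020676425091954526 side 0.017971039297896705
edge at .078 in 1.4px [[391.33964196 148.93950683]
 [390.92891146 134.00072241]]
```

Request:
{"method": "drive_tool", "body": {
  "rows": [
    [[0, 0, -0.005, 0, 255], [0, 0, -0.005, 0, 255], [0, 0, -0.005, 0, 255], [0, 0, -0.005, 0, 255], [0, 0, -0.005, 0, 255]]
  ]
}}

```text
time: 27.68
position: [0.5234, -0.032, 0.0798]
tool_rot: [3.13, -0.264, -0.0]
ft_force: [-0.3, 0.0, -0.9]
grip_width: 0.263
```

Run:
```python
from h import *
go(.5234,-.0325,.080,-.167)
d=snap('wrist','w18'); snap('scene','sc18'); s,R=st(); print(s['qd'].round(3))
crop('w18',150,0,410,240,3,'w18b')
print(lidfit(load('sd17'),(.571,.2545),.123,'r18'))
```

```text
t 27.68 pos [ 0.5234 -0.032   0.0798] yaw -0.168 tilt [-0. -0. -1.] F [-0.3  0.  -0.9] w 0.0229 q7 -0.2
row [ 0.0004  0.0017 -0.0007] -0.0003
[ 0.001 -0.     0.002  0.002  0.001 -0.    -0.001]Traceback (most recent call last):
  File "<stdin>", line 5, in <module>
  File "h.py", line 35, in lidfit
    k=max(cs,key=cv2.contourArea); (cx,cy),(w,h),a=cv2.minAreaRect(k);
ValueError: max() iterable argument is empty
```

View pics/w18b.png

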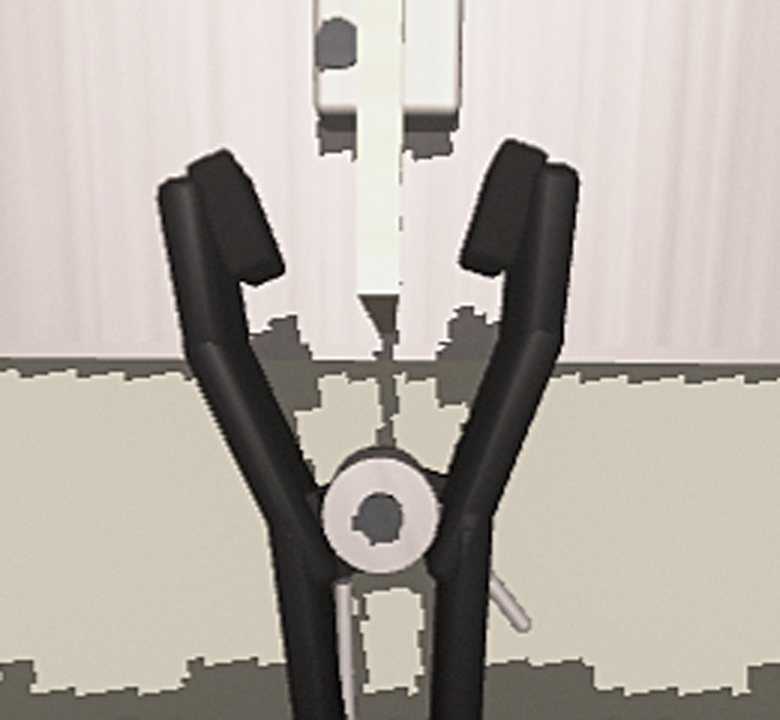

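View pics/sc18.png

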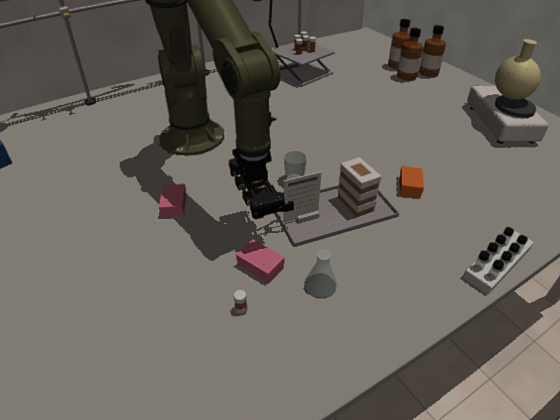

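The wrist picture shows the card's edge centred between the gaping jaws (edge near crop pixel (380,300), pads at (235,215) and (505,205)). The scene picture shows the three-carton column standing square at (358,188), with the flask, beaker and vial where they were. I'm handing the job in.

Run:
```python
from h import *
print(ctrl.close_job())
```

```text
the job is handed in; nothing more can be done
None
```

The job is done and handed in at about 27.7 s. Both cartons are stacked on the tray carton, and the clip is held gaping around the free edge of the batch card.

- **Stack:** The last wrist view of the column put the top carton within about 1 mm and 0.1° of the base. One end of it was outside the picture, so its position along the long side comes from the far end only. A final measurement from the side camera failed because the lid could not be picked out. After that I judged the column only by eye, and it stands straight in the last scene picture.
- **Clip:** It is squeezed to the stop or very near it, with the grip set to 35 N. The gripper reads 22.8 mm where 21 mm was expected, but the jaw gap measured about 31–33 mm, as it should at the stop.
- **Jaws at the card:** The tips are about 20 mm past the edge, with the card centred to about 0.5 mm and clear on both faces. I measured this just before a final 1.5 mm lift, and a picture afterwards looked the same. Mouth height is about 78 mm, calculated from the arm pose and the grasp.
- **Bystanders:** Flask, beaker and vial appear unmoved in the last picture. I did not measure them again. The wrist force stayed at a few newtons at every reading.

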